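# Fold out the crank, shut the valve, back off two turns

### The arm

A 7-joint arm with a two-finger parallel gripper is mounted at the origin on the work surface. World frame = base frame: x ahead of the robot, y to its left, z up, the work surface at z = 0. Lengths are in m, angles in rad, forces in N, time in s.
With the tool pointing down it reaches from about 0.4 to 0.875 m from the base axis. Payload 19.3 kg.
Tool frame: the origin (TCP) lies at the very end of the fingers, on their centre line; the grasp point (between the pads) lies 19 mm behind it; z points along the fingers, y is the line along which they close (so a half turn about z gives the same grasp; the last joint's range is limited). The gripper opens to 85 mm and grips with 20 to 120 N. Pads are 22 mm wide; open, the fingers measure 114 mm over their backs; the gripper's body (76 mm by 85 mm) begins 54 mm behind the grasp point. The pads swing forward as they close: fully open they stand 13 mm farther back than shut.
Start: joints at [-1.379, 0.521, -0.036, 1.599, 0.021, 1.021, -0.113], TCP at [0.162, 0.604, 0.231] pointing down, gripper open.
Joint ranges: [-2.91, 2.91], [-0.3, 2.13], [-1.5, 1.42], [0.17, 2.43], [-1.26, 4.41], [0.16, 1.93], [-2.52, 2.52]. Speed limits (rad/s): [1.89, 1.89, 2.39, 2.39, 3.01, 3.01, 3.01].

### API

Orientations are given as [roll, pitch, yaw] about the fixed x, y, z axes, in that order (R = Rz(yaw) Ry(pitch) Rx(roll)).
In Python, from workcell import monitor, optics, job_done gives the robot as it stands.
- The arm moves only by the shell command python3 -m handwheel 'ROWS' [FORCE]. ROWS is JSON, a list of rows, each an object of numbers: "dx", "dy", "dz": the shift along the tool's x, y, z in cm; "wx", "wy", "wz": the turn, a rotation vector about the tool's x, y, z in rad; "claw": the opening in per cent of the stroke, from 0 (shut) to 100 (fully open). A call has 1 to 8 rows; each row shifts and turns the commanded pose from where the row before left it, along the tool's axes as they then stand; what a row does not reach is not made up. A row lasts 1/8 s, in which the tool goes at most 62.5 mm and 10.7 degrees, less where a joint would pass 70% of its speed; a pose out of reach is approached as far as the arm can. A call with a gripper value outside its range is refused whole. The fingers move at their own pace and stop on an object; FORCE is the grip in N (left out, the last holds). Time passes only in rows, so rows that do not move let the fingers close. It gives the time, the measured TCP pose, the force, the opening and the grip force at its end, in the units of the state.
- monitor.observe(): the state, without advancing time (a new reading comes with each control period).
- optics.grab_frame(name): name is "scene" or "top"; returns a dict with "frame" (384x512x3 uint8, blue, green, red), "fovy" (degrees; the focal length in pixels is half the picture's height over the tangent of half this angle, whatever the lens; pixels are square), "cx", "cy" (the principal point, pixels), "R" (3x3) and "t" (3): a world point X has camera coordinates R X + t. Camera axes: x right, y down, z forward; pixel columns grow to the right and rows downward; lengths in m; the calibration is good to about 2 mm. A picture is of the moment at which its call begins. There is no depth.
- job_done(): hands the job in; it is judged then, once.
Trained networks look in the newest picture that a camera, given by its name, has taken for a name from the list of things; names that differ only in an ending like _2 or _b are one class to them, and where a whole thing is asked for, a point or a joint stands for the part that bears it (a point fixed in the world has none). Each returns a list of dicts, best first, with "p" (0 to 1); they miss things now and then, are a little off and sometimes report something else, mostly with a low value. They report only what shows in the picture. A call takes as long as a camera call.
- optics.masks_of(name, camera): "region" (384x512 bool, what is visible of it) and "rect" ([left, top, width, height] in pixels, round what is visible of it).
The state is a dict: "clock": time; "qpos": joint angles; "qd": joint speeds; "joint_efforts": joint torques, N m; "position": TCP position; "tool_rot": TCP orientation; "force": force on the tool from outside, world axes, zero at the start; "moment": the same for the moment, N m; "grip_width": finger opening in m; "finger_force": force on a finger pad.
Only numpy, scipy, OpenCV 4.12 (cv2) and the standard library are available. Lean on these libraries where they do the work, as an engineer would, in place of code of your own. Each camera call takes 0.05 s, during which the arm holds its last target. There are 200 camera calls.

### The job

On the bench stands a green valve with a red handwheel: swing the folded crank with the black knob up and out until it snaps upright into its end detent, then wind the wheel clockwise (seen from above) until the valve is fully shut against its stop. From that stop, back the wheel off exactly two full turns and finish while still gripping the black knob, with the wheel at rest. Leave everything else on the bench where it is.

Things in the scene. Friction and masses are not known exactly. Their poses are not given: they have to be found in the camera images.
- valve: Green valve bolted on a dark steel plate 200 x 260 x 12 mm, fixed; place and yaw vary. Origin under the plate's centre, on the upright wheel axis; z up. Flanged green pipe stubs along its y (to 123 mm from the axis, top 102 mm above the bench). A yellow pointer on its +x side (its tab 91 to 113 mm out, top at 138 mm) marks where the crank's hinge stands when shut.
- wheel (a joint): Angle of the red handwheel (rad), multi-turn: 0 = fully shut, hard stop; grows as it opens, counter-clockwise from above. Starts 0.5 to 1.2 turns open; can open 3.2 turns. At value w the crank's hinge stands at angle w counter-clockwise from the valve's +x axis. Stays where it is left; turning takes about 0.15 N m (2 to 3 N at the knob).
- crank (a joint): Fold angle of the crank (rad): 0 = folded (at the start), its 9 mm stem lying level from the hinge towards the wheel's axis; 1.571 = upright, seated at its end stop. It swings up and outwards in the upright plane through hinge and wheel axis. A spring resists (up to 6 N at the knob) as far as 1.2, then snaps it to the end and holds it there against about 3 N inwards at the knob.
- crank_hinge (a point): Middle of the crank's hinge pin, in a steel clevis (18 x 22 mm, rising to 188 mm above the bench) on the wheel's rim: 70 mm from the wheel's axis, 180 mm above the bench.
- wheel_hub (a point): Centre of the level red handwheel (154 mm over its rim, three spokes), on its axis, 150 mm above the bench; top of the rim 157 mm, of the hub 160 mm above the bench.
- knob: Black round knob, 28 mm diameter, 36 mm long along the stem, yellow dot on its end. Origin: its centre, 55 mm from the hinge; folded 15 mm from the wheel's axis (on the hinge's side), 180 mm above the bench; upright 70 mm from the axis, 235 mm above the bench. Its x axis runs along the stem to the hinge. It spins freely about the stem, so a grip need not turn with the wheel.
- gasket: Copper ring 44 mm across, 6 mm thick, lying on the valve's plate: leave alone. Origin under its centre.
- spanner: Steel spanner 170 mm long, lying on the bench: leave alone. Origin under its middle.
- cup: Red cup 80 mm across, 100 mm tall: leave alone. Origin under its centre.
- disc: Brown grinding disc 116 mm across, 6 mm thick, lying flat: leave alone. Origin under its centre.
- jug: White jug 90 x 130 x 180 mm with a red cap: leave alone. Origin under its centre.
- tube: Dark square steel tube, ends capped, 40 x 40 x 220 mm lying on the bench: leave alone. Origin under its centre.
- spray: Blue can 60 mm across, 170 mm tall: leave alone. Origin under its centre.

How it is judged:
By the outcome, as a careful person would: the job done as asked, in the order asked, and still so for the second after the job is handed in, while the arm keeps its last pose, push and grip.
It also fails if it takes over 70 s, if anything falls off the work surface, if the arm or the gripper's body presses on something with over 40 N, if the wrist force passes 120 N, or if a joint passes its speed limit or range.

## Working session

There is one attempt and no reset: what is moved stays moved. The work goes in short steps, Python scripts to look and compute and a shell command to move; the robot and the scene stay as the last step left them, time stands still between calls to the robot, and variables do not carry over. Pictures are saved under pics/ and viewed, at most 10 in all, crops included, and the job is handed in when it is done.

```bash
mkdir -p pics; ls
python3 - <<'E'
from workcell import monitor, optics
import cv2,numpy as np
s=monitor.observe();print(s)
for c in("scene","top"):
    f=optics.grab_frame(c);cv2.imwrite(f"pics/{c}0.png",f["frame"])
    print(c,f["fovy"],f["cx"],f["cy"],np.round(f["R"],4).tolist(),np.round(f["t"],4).tolist())
    for n in("valve","wheel","wheel_hub","knob","crank","crank_hinge"):
        for d in optics.masks_of(n,c)[:2]:
            m=d["region"];ys,xs=np.nonzero(m);print(n,round(d["p"],2),d["rect"],xs.mean().round(1),ys.mean().round(1),m.sum())
E
```

```text
pics
{'clock': 0.0, 'qpos': array([-1.3792235 ,  0.52199783, -0.03632136,  1.59999586,  0.02123233,
        1.02110483, -0.11276562]), 'qd': array([-0.00065775, -0.00088176, -0.0005297 , -0.00082751, -0.00075081,
        0.00289502,  0.0019163 ]), 'joint_efforts': array([ 1.99952134e-03, -9.27110910e+01,  1.98083192e+00, -3.69941890e+01,
        1.78821216e-02,  8.29583500e-03,  3.96878204e-05]), 'position': array([0.16170733, 0.60337339, 0.23074024]), 'tool_rot': array([-3.14047796e+00,  1.10522071e-04,  2.87985575e+00]), 'force': array([ 0.64664781,  0.39275583, -0.00240224]), 'moment': array([-0.0149992 , -0.00383138, -0.04011233]), 'finger_force': 0.0, 'grip_width': 0.08565222829788835}
scene 48.732752050695055 247.80191616771492 192.73133896633664 [[0.8432, 0.5375, -0.0128], [0.3308, -0.5374, -0.7758], [-0.4238, 0.6499, -0.6309]] [-0.4394, -0.0549, 1.6076]
valve 0.95 [198.3, 198.5, 102.8, 94.0] 247.6 246.2 5327
wheel 0.79 [219.9, 196.4, 56.0, 40.6] 244.9 216.2 1095
wheel_hub 0.84 [222.2, 201.3, 52.0, 33.6] 245.4 216.0 1122
knob 0.61 [235.9, 202.3, 12.0, 14.1] 241.1 208.1 134
knob 0.61 [220.6, 202.6, 28.7, 11.4] 238.6 207.7 171
crank 0.61 [226.5, 202.7, 24.7, 9.6] 240.1 207.8 155
crank_hinge 0.71 [220.7, 203.3, 29.1, 10.2] 238.1 207.8 158
top 43.44936988957013 252.29311895812222 191.58949750851716 [[0.0231, -0.9997, 0.0075], [-0.9776, -0.0242, -0.2088], [0.209, -0.0025, -0.9779]] [-0.0198, 0.5463, 1.3608]
valve 0.64 [231.3, 139.5, 101.7, 90.4] 282.3 184.9 5583
wheel 0.93 [256.2, 148.8, 56.1, 53.0] 285.0 176.0 1043
wheel_hub 0.72 [255.9, 148.0, 57.4, 55.7] 285.6 175.9 1263
knob 0.42 [281.9, 171.6, 13.1, 13.3] 286.7 176.1 162
crank 0.77 [281.7, 172.7, 14.2, 24.9] 289.1 182.0 182
crank_hinge 0.56 [280.9, 170.2, 13.8, 20.6] 287.2 177.5 141
crank_hinge 0.36 [256.5, 148.8, 56.3, 52.7] 285.6 175.4 1342
```

Run:
```python
import cv2,numpy as np
a=cv2.imread("pics/scene0.png");b=cv2.imread("pics/top0.png")
A=cv2.resize(a[180:310,180:320],None,fx=4,fy=4,interpolation=2)[:520,:560]
B=cv2.resize(b[120:250,215:355],None,fx=4,fy=4,interpolation=2)
for n,im in(("cs",A),("ct",B)):cv2.imwrite(f"pics/{n}.png",im)
cv2.imwrite("pics/both.png",np.vstack([cv2.resize(np.hstack([a,b]),(800,300)),cv2.resize(np.hstack([A,B]),(800,300),interpolation=3)[:300]]))
```

```text
(no output)
```

View pics/both.png

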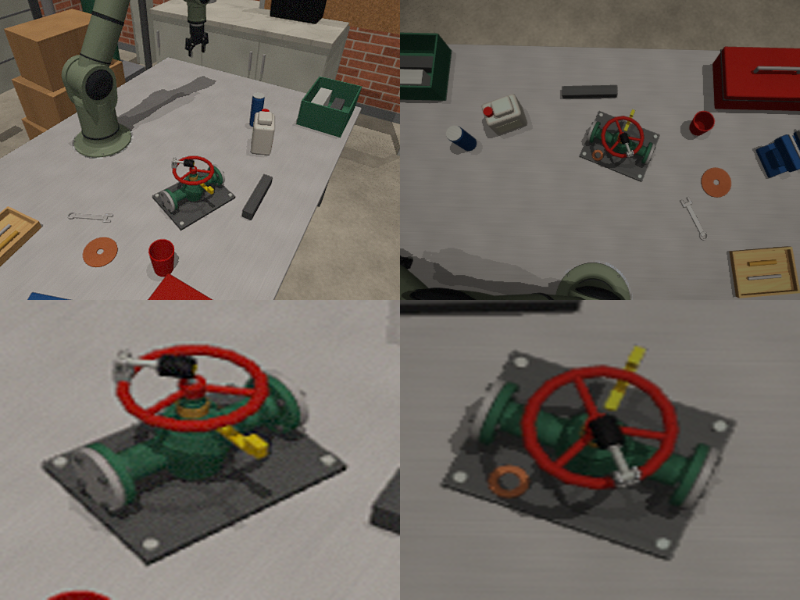

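View pics/ct.png

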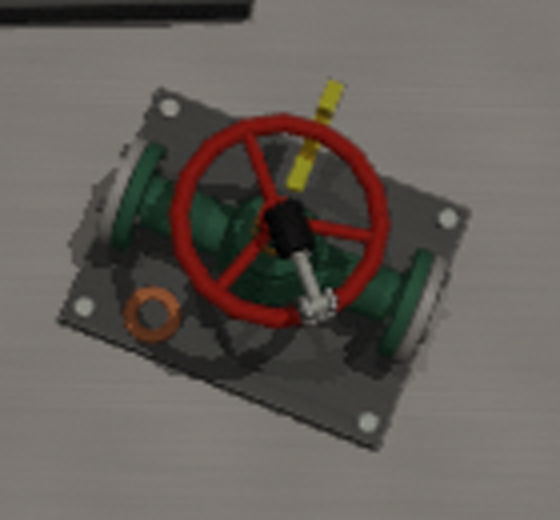

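The picture shows the valve in the middle of the bench. In the top view (full-frame pixels) the hub is near (285,175), the clevis near (294.5,196) and the pointer tab near (298,144). The crank is folded with its hinge on the robot's side.

```bash
cat > h.py <<'E'
import numpy as np,cv2
from workcell import monitor,optics
def ray(f,u,v,z):
    fl=192/np.tan(np.radians(f["fovy"])/2)
    R=np.array(f["R"]);t=np.array(f["t"]);d=R.T@np.array([(u-f["cx"])/fl,(v-f["cy"])/fl,1]);c=-R.T@t
    return c+d*(z-c[2])/d[2]
def proj(f,X):
    fl=192/np.tan(np.radians(f["fovy"])/2)
    p=np.array(f["R"])@X+np.array(f["t"]);return p[:2]/p[2]*fl+[f["cx"],f["cy"]]
E
python3 - <<'E'
from h import *
fs={c:optics.grab_frame(c) for c in("scene","top")}
f=fs["top"]
P=lambda x,y,z:ray(f,215+x/4-.4,120+y/4-.4,z)
cs=[P(*c,.012) for c in((160,88),(470,212),(378,450),(60,320))]
print("corners",np.round(cs,3).tolist(),"ctr",np.mean(cs,0))
e=lambda a,b:np.linalg.norm(cs[a]-cs[b]);print(e(0,1),e(1,2),e(2,3),e(3,0))
for a,b in((3,0),(2,1)):
    d=cs[b]-cs[a];print("x-axis yaw",np.degrees(np.arctan2(d[1],d[0])))
for a,b in((1,0),(2,3)):
    d=cs[b]-cs[a];print("y-axis yaw-90",np.degrees(np.arctan2(d[1],d[0]))-90)
tab=P(333,95,.136);print("tab",tab); hub=P(280,220,.15);print("hub",hub)
hg=P(318,302,.184);print("hinge",hg);kn=P(290,228,.185);print("knob",kn)
for c in fs:
    f2=fs[c]
    m=[d for d in optics.masks_of("wheel",c)][0]["rect"]
    r=ray(f2,m[0]+m[2]/2,m[1]+m[3]/2,.152);print(c,"wheel",r)
    k=optics.masks_of("knob",c)[0]["rect"];print(c,"knob",ray(f2,k[0]+k[2]/2,k[1]+k[3]/2,.18))
# red rim fit
g=f["frame"].astype(int);red=((g[...,2]>90)&(g[...,1]<50)&(g[...,0]<60)).astype(np.uint8)
red[:145]=0;red[205:]=0;red[:,:250]=0;red[:,318:]=0
pts=cv2.convexHull(cv2.findNonZero(red));W=np.array([ray(f,*p[0],.152)[:2] for p in pts]);print("circ",cv2.minEnclosingCircle(W.astype(np.float32)))
v=hg[:2]-hub[:2];print("hinge dist",np.linalg.norm(v),np.degrees(np.arctan2(v[1],v[0])))
E
```

```text
corners [[0.715, -0.01, 0.012], [0.622, -0.25, 0.012], [0.437, -0.18, 0.012], [0.53, 0.061, 0.012]] ctr [ 0.57601946 -0.09476406  0.012     ]
0.2576612490674962 0.19841305034237777 0.2581947811256185 0.19896004419455865
x-axis yaw -21.106468335147902
x-axis yaw -20.952135468086897
y-axis yaw-90 -21.2631766386003
y-axis yaw-90 -21.141309964229094
tab [ 0.67314292 -0.13267513  0.136     ]
hub [ 0.57719837 -0.09487012  0.15      ]
hinge [ 0.51277214 -0.11838311  0.184     ]
knob [ 0.56297729 -0.09917805  0.185     ]
scene wheel [ 0.58516936 -0.09319084  0.152     ]
scene knob [ 0.44821872 -0.4655488   0.18      ]
top wheel [ 0.56872265 -0.09480116  0.152     ]
top knob [ 0.55543793 -0.10422176  0.18      ]
circ ((0.5781937837600708, -0.09478361904621124), 0.07511324435472488)
hinge dist 0.06858279019928736 -159.94994669769218
```

Everything agrees: the plate measures 0.258 x 0.199, the hinge is 69 mm from the axis, and the valve yaw is -21.1°. That puts the axis at (0.5765,-0.0948), the hinge at 200° and w at about 221° (0.61 turn). Next I raise the tool and turn the wrist.

```bash
python3 -m handwheel '[{"dz":-1.5,"wz":0.16,"claw":65},{"dz":-1.5,"wz":0.16,"claw":65},{"dz":-1.5,"wz":0.16,"claw":65},{"dz":-1.5,"wz":0.16,"claw":65},{"dz":-1.5,"wz":0.16,"claw":65},{"dz":-1.5,"wz":0.16,"claw":65},{"dz":-1.5,"wz":0.16,"claw":65},{"dz":-1.5,"wz":0.16,"claw":65}]' 30
cat > st.py <<'E'
import sys
from h import *
from scipy.spatial.transform import Rotation as Ro
s=monitor.observe();R=Ro.from_euler("xyz",s["tool_rot"]).as_matrix()
print("t",round(s["clock"],2),"p",np.round(s["position"],4),"rpy",np.round(s["tool_rot"],3),"F",np.round(s["force"],1),"w",round(s["grip_width"],4),"ff",round(s["finger_force"],1))
if len(sys.argv)>3:
    T=np.array(list(map(float,sys.argv[1:4])));print("tool delta cm",np.round(R.T@(T-s["position"])*100,2))
else: print("q",np.round(s["qpos"],2))
C=np.array([.5765,-.0948]);d=s["position"][:2]-C;print("polar",np.hypot(*d).round(4),np.degrees(np.arctan2(d[1],d[0])).round(2))
E
python3 st.py; python3 st.py 0.5624 -0.0999 0.34
```

```text
t 1.0 p [0.1618 0.6037 0.2313] rpy [-3.142  0.     2.88 ] F [ 0.1 -0.3  0.2] w 0.0852 ff 0.0
q [-1.38  0.52 -0.04  1.6   0.02  1.02 -0.11]
polar 0.8123 120.7
t 1.0 p [0.1618 0.6037 0.2313] rpy [-3.142  0.     2.88 ] F [ 0.1 -0.3  0.2] w 0.0852 ff 0.0
tool delta cm [-56.91 -57.59 -10.87]
polar 0.8123 120.7schema error: expected keys dx, dy, dz, wx, wy, wz, claw
```

```bash
python3 -m handwheel '[{"dx":0,"dy":0,"dz":-1.5,"wx":0,"wy":0,"wz":0.16,"claw":65},{"dx":0,"dy":0,"dz":-1.5,"wx":0,"wy":0,"wz":0.16,"claw":65},{"dx":0,"dy":0,"dz":-1.5,"wx":0,"wy":0,"wz":0.16,"claw":65},{"dx":0,"dy":0,"dz":-1.5,"wx":0,"wy":0,"wz":0.16,"claw":65},{"dx":0,"dy":0,"dz":-1.5,"wx":0,"wy":0,"wz":0.16,"claw":65},{"dx":0,"dy":0,"dz":-1.5,"wx":0,"wy":0,"wz":0.16,"claw":65},{"dx":0,"dy":0,"dz":-1.5,"wx":0,"wy":0,"wz":0.16,"claw":65},{"dx":0,"dy":0,"dz":-1.5,"wx":0,"wy":0,"wz":0.16,"claw":65}]' 30
python3 st.py; python3 st.py 0.5624 -0.0999 0.34
```

```text
clock: 2.0
position: [0.1617, 0.6036, 0.3518]
tool_rot: [-3.142, -0.0, 1.595]
force: [0.7, 0.5, 0.6]
grip_width: 0.0553
finger_force: 0.0
t 2.0 p [0.1617 0.6036 0.3518] rpy [-3.142 -0.     1.595] F [0.7 0.5 0.6] w 0.0553 ff 0.0
q [-1.59  0.44  0.28  1.45 -0.12  1.27 -1.28]
polar 0.8123 120.7
t 2.0 p [0.1617 0.6036 0.3518] rpy [-3.142 -0.     1.595] F [0.7 0.5 0.6] w 0.0553 ff 0.0
tool delta cm [-71.29  38.39   1.18]
polar 0.8123 120.7
```

```bash
python3 -m handwheel '[{"dx":-4.5,"dy":2.4,"dz":0,"wx":0,"wy":0,"wz":0,"claw":65},{"dx":-4.5,"dy":2.4,"dz":0,"wx":0,"wy":0,"wz":0,"claw":65},{"dx":-4.5,"dy":2.4,"dz":0,"wx":0,"wy":0,"wz":0,"claw":65},{"dx":-4.5,"dy":2.4,"dz":0,"wx":0,"wy":0,"wz":0,"claw":65},{"dx":-4.5,"dy":2.4,"dz":0,"wx":0,"wy":0,"wz":0,"claw":65},{"dx":-4.5,"dy":2.4,"dz":0,"wx":0,"wy":0,"wz":0,"claw":65},{"dx":-4.5,"dy":2.4,"dz":0,"wx":0,"wy":0,"wz":0,"claw":65},{"dx":-4.5,"dy":2.4,"dz":0,"wx":0,"wy":0,"wz":0,"claw":65}]' 30 >/dev/null
python3 st.py; python3 st.py 0.5624 -0.0999 0.34
```

```text
t 3.0 p [0.3647 0.2479 0.3515] rpy [ 3.141e+00 -1.000e-03  1.600e+00] F [0.8 1.5 0.4] w 0.0552 ff 0.0
q [-1.17  0.09  0.48  1.9  -0.05  1.15 -0.64]
polar 0.4028 121.72
t 3.0 p [0.3647 0.2479 0.3515] rpy [ 3.141e+00 -1.000e-03  1.600e+00] F [0.8 1.5 0.4] w 0.0552 ff 0.0
tool delta cm [-35.34  18.75   1.14]
polar 0.4028 121.72
```

```bash
python3 -m handwheel '[{"dx":-4.4,"dy":2.3,"dz":0,"wx":0,"wy":0,"wz":0,"claw":65},{"dx":-4.4,"dy":2.3,"dz":0,"wx":0,"wy":0,"wz":0,"claw":65},{"dx":-4.4,"dy":2.3,"dz":0,"wx":0,"wy":0,"wz":0,"claw":65},{"dx":-4.4,"dy":2.3,"dz":0,"wx":0,"wy":0,"wz":0,"claw":65},{"dx":-4.4,"dy":2.3,"dz":0,"wx":0,"wy":0,"wz":0,"claw":65},{"dx":-4.4,"dy":2.3,"dz":0,"wx":0,"wy":0,"wz":0,"claw":65},{"dx":-4.4,"dy":2.3,"dz":0,"wx":0,"wy":0,"wz":0,"claw":65},{"dx":-4.4,"dy":2.3,"dz":0,"wx":0,"wy":0,"wz":0,"claw":65}]' 30 >/dev/null
python3 -m handwheel '[{"dx":0,"dy":0,"dz":0,"wx":0,"wy":0,"wz":0.156,"claw":65},{"dx":0,"dy":0,"dz":0,"wx":0,"wy":0,"wz":0.156,"claw":65},{"dx":0,"dy":0,"dz":0,"wx":0,"wy":0,"wz":0.156,"claw":65},{"dx":0,"dy":0,"dz":0,"wx":0,"wy":0,"wz":0.156,"claw":65},{"dx":0,"dy":0,"dz":0,"wx":0,"wy":0,"wz":0.156,"claw":65},{"dx":0,"dy":0,"dz":0,"wx":0,"wy":0,"wz":0.156,"claw":65},{"dx":0,"dy":0,"dz":0,"wx":0,"wy":0,"wz":0.156,"claw":65},{"dx":0,"dy":0,"dz":0,"wx":0,"wy":0,"wz":0.156,"claw":65}]' 30 >/dev/null
python3 st.py; python3 st.py 0.5624 -0.0999 0.25
```

```text
t 5.0 p [ 0.5582 -0.097   0.3514] rpy [-3.141 -0.     0.347] F [-0.2  0.1  0.1] w 0.0557 ff 0.0
q [-0.62  0.5   1.05  1.63 -0.45  1.28 -0.72]
polar 0.0184 -173.12
t 5.0 p [ 0.5582 -0.097   0.3514] rpy [-3.141 -0.     0.347] F [-0.2  0.1  0.1] w 0.0557 ff 0.0
tool delta cm [ 0.29  0.42 10.14]
polar 0.0184 -173.12
```

```bash
python3 -m handwheel '[{"dx":0.3,"dy":0.4,"dz":4.1,"wx":0,"wy":0,"wz":0,"claw":65},{"dx":0,"dy":0,"dz":4,"wx":0,"wy":0,"wz":0,"claw":65},{"dx":0,"dy":0,"dz":3,"wx":0,"wy":0,"wz":0,"claw":65},{"dx":0,"dy":0,"dz":2,"wx":0,"wy":0,"wz":0,"claw":65},{"dx":0,"dy":0,"dz":2,"wx":0,"wy":0,"wz":0,"claw":65},{"dx":0,"dy":0,"dz":2,"wx":0,"wy":0,"wz":0,"claw":65},{"dx":0,"dy":0,"dz":1.3,"wx":0,"wy":0,"wz":0,"claw":65},{"dx":0,"dy":0,"dz":0,"wx":0,"wy":0,"wz":0,"claw":65}]' 30 >/dev/null
python3 st.py 0.5624 -0.0999 0.166
python3 - <<'E'
from h import *
f=optics.grab_frame("top");b=f["frame"][120:250,215:355]
g=optics.grab_frame("scene")["frame"][140:270,175:315]
cv2.imwrite("pics/p1.png",cv2.resize(np.hstack([b,g]),(798,370),interpolation=2))
E
```

```text
t 6.0 p [ 0.5622 -0.0999  0.1666] rpy [-3.141e+00  1.000e-03  3.520e-01] F [-0.5 -0.8  0.7] w 0.0555 ff 0.0
tool delta cm [0.02 0.01 0.06]
polar 0.0152 -160.54
```

View pics/p1.png

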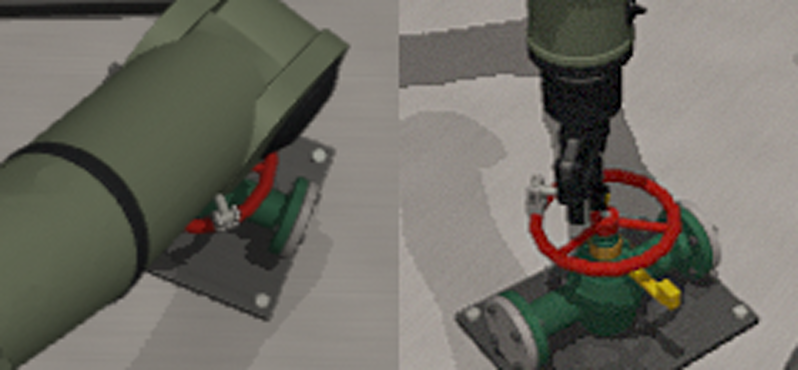

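The fingers straddle the knob cleanly. I close on it and swing it up the first half.

```bash
python3 -m handwheel '[{"dx":0,"dy":0,"dz":0,"wx":0,"wy":0,"wz":0,"claw":10},{"dx":0,"dy":0,"dz":0,"wx":0,"wy":0,"wz":0,"claw":10},{"dx":0,"dy":0,"dz":0,"wx":0,"wy":0,"wz":0,"claw":10},{"dx":0,"dy":0,"dz":0,"wx":0,"wy":0,"wz":0,"claw":10}]' 30 >/dev/null
python3 st.py 0.5624 -0.0999 0.166
python3 -m handwheel '[{"dx":-0.1,"dy":0,"dz":-1.07,"wx":0,"wy":0,"wz":0,"claw":10},{"dx":-0.31,"dy":0,"dz":-1.03,"wx":0,"wy":0,"wz":0,"claw":10},{"dx":-0.51,"dy":0,"dz":-0.95,"wx":0,"wy":0,"wz":0,"claw":10},{"dx":-0.68,"dy":0,"dz":-0.83,"wx":0,"wy":0,"wz":0,"claw":10}]' 30 >/dev/null
python3 st.py
```

```text
t 6.6 p [ 0.5625 -0.099   0.1676] rpy [-3.14  -0.     0.353] F [-1.6  4.3  4.3] w 0.0267 ff 32.2
tool delta cm [-0.04  0.08  0.16]
polar 0.0146 -163.23
t 7.1 p [ 0.5469 -0.1047  0.2066] rpy [-3.14   0.     0.352] F [-0.5  5.7 -9.3] w 0.0266 ff 30.1
q [-0.53  0.62  0.92  1.84 -0.59  0.98 -0.57]
polar 0.0312 -161.42
```

```bash
python3 -m handwheel '[{"dx":-0.83,"dy":0,"dz":-0.68,"wx":0,"wy":0,"wz":0,"claw":10},{"dx":-0.95,"dy":0,"dz":-0.51,"wx":0,"wy":0,"wz":0,"claw":10},{"dx":-1.03,"dy":0,"dz":-0.31,"wx":0,"wy":0,"wz":0,"claw":10},{"dx":-1.07,"dy":0,"dz":-0.1,"wx":0,"wy":0,"wz":0,"claw":10},{"dx":0,"dy":0,"dz":0,"wx":0,"wy":0,"wz":0,"claw":10},{"dx":0,"dy":0,"dz":0,"wx":0,"wy":0,"wz":0,"claw":10}]' 30 >/dev/null
python3 st.py
python3 - <<'E'
from h import *
f=optics.grab_frame("top");b=f["frame"][120:250,215:355]
g=optics.grab_frame("scene")["frame"][140:270,175:315]
cv2.imwrite("pics/p2.png",cv2.resize(np.hstack([b,g]),(798,370),interpolation=2))
E
```

```text
t 7.85 p [ 0.5114 -0.1191  0.2227] rpy [ 3.141e+00 -1.000e-03  3.510e-01] F [0.3 2.4 7.5] w 0.0218 ff 26.9
q [-0.55  0.55  0.96  1.9  -0.55  0.97 -0.56]
polar 0.0695 -159.54
```

View pics/p2.png

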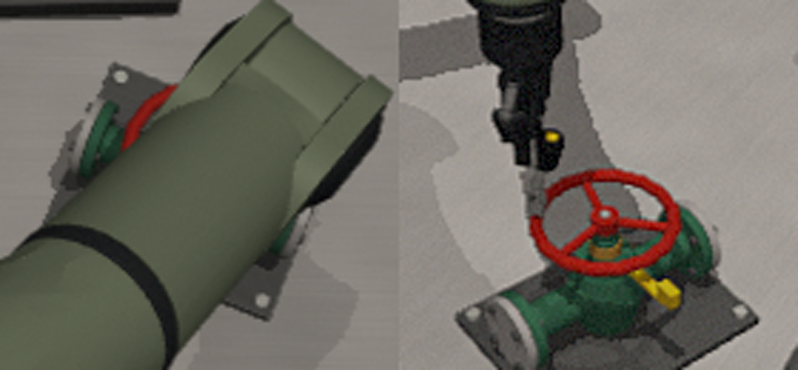

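The knob slipped in the pads. It stands about 10–20 mm inward of the fingers, with the yellow dot at (551,137) in the right half, so the crank is only near 1.2 rad. I open slightly and see where it settles.

```bash
python3 -m handwheel '[{"dx":0,"dy":0,"dz":0,"wx":0,"wy":0,"wz":0,"claw":60},{"dx":0,"dy":0,"dz":0,"wx":0,"wy":0,"wz":0,"claw":60},{"dx":0,"dy":0,"dz":0,"wx":0,"wy":0,"wz":0,"claw":60}]' 30 >/dev/null
python3 st.py
python3 - <<'E'
from h import *
f=optics.grab_frame("scene");g=f["frame"][140:240,190:290]
cv2.imwrite("pics/p3.png",cv2.resize(g,(600,600),interpolation=2))
from numpy import cos,sin,radians as r
C=np.array([.5765,-.0948,0]);u=np.array([cos(r(200)),sin(r(200)),0])
for ph in (0,30,60,70,90):
    for L in(55,73):
        X=C+u*(.07-.001*L*cos(r(ph)))+[0,0,.18+.001*L*sin(r(ph))];print(ph,L,((proj(f,X)-[190,140])*6).round())
E
```

```text
t 8.32 p [ 0.5109 -0.1188  0.222 ] rpy [3.141 0.    0.352] F [ 0.8 -0.2  0.3] w 0.0514 ff 0.0
q [-0.55  0.55  0.96  1.9  -0.55  0.97 -0.56]
polar 0.0698 -159.86
0 55 [302. 413.]
0 73 [339. 418.]
30 55 [285. 366.]
30 73 [317. 356.]
60 55 [241. 327.]
60 73 [259. 303.]
70 55 [222. 318.]
70 73 [233. 290.]
90 55 [182. 307.]
90 73 [180. 276.]
```

View pics/p3.png

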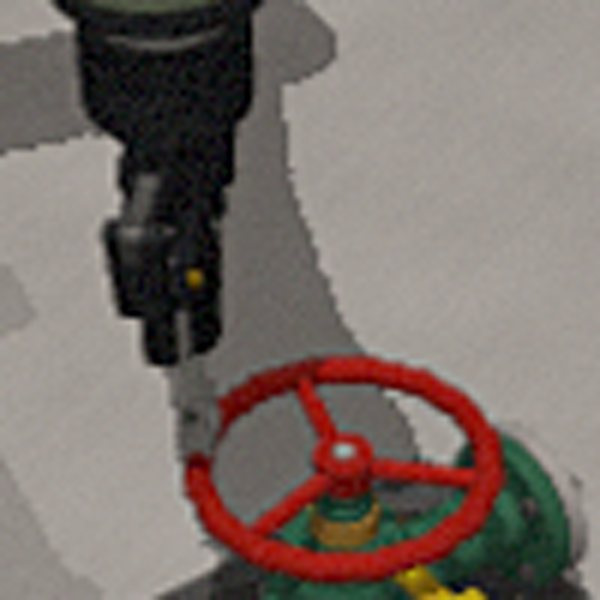

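The dot at (195,277) and the stem now match the upright prediction of (180,276), so the crank has snapped up. I close on the knob and check.

```bash
python3 -m handwheel '[{"dx":0,"dy":0,"dz":0,"wx":0,"wy":0,"wz":0,"claw":10},{"dx":0,"dy":0,"dz":0,"wx":0,"wy":0,"wz":0,"claw":10},{"dx":0,"dy":0,"dz":0,"wx":0,"wy":0,"wz":0,"claw":10},{"dx":0,"dy":0,"dz":0,"wx":0,"wy":0,"wz":0,"claw":10}]' 40 >/dev/null
python3 st.py
python3 - <<'E'
from h import *
f=optics.grab_frame("scene");g=f["frame"][140:240,190:290]
cv2.imwrite("pics/p4.png",cv2.resize(g,(600,600),interpolation=2))
for X in([.5765,-.0948,.16],[.5107,-.1187,.184]):print(((proj(f,np.array(X))-[190,140])*6).round())
E
```

```text
t 8.88 p [ 0.511  -0.1188  0.2222] rpy [ 3.142 -0.     0.352] F [-2.2  0.4  4.2] w 0.0268 ff 39.1
q [-0.55  0.55  0.96  1.9  -0.55  0.97 -0.56]
polar 0.0697 -159.87
[333. 449.]
[188. 391.]
```

View pics/p4.png

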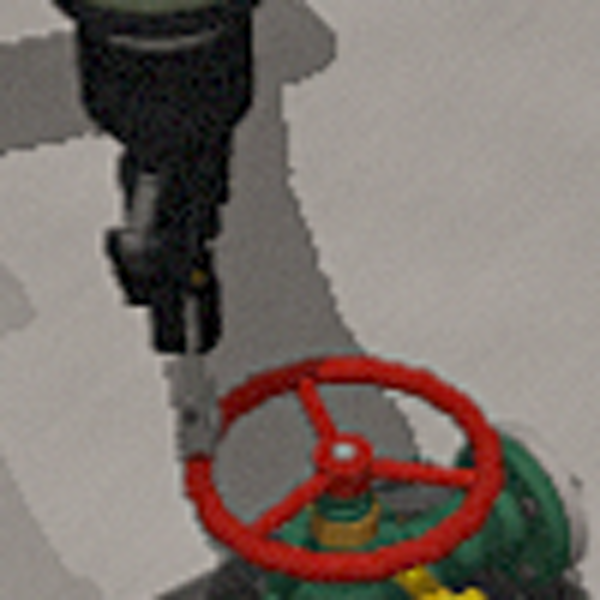

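The grip width is 26.8 mm, the full knob, and the crank is upright. I wind it clockwise, starting with 60°.

```bash
python3 -m handwheel '[{"dx":0.24,"dy":-1.81,"dz":0,"wx":0,"wy":0,"wz":0,"claw":10},{"dx":0.7,"dy":-1.69,"dz":0,"wx":0,"wy":0,"wz":0,"claw":10},{"dx":1.11,"dy":-1.45,"dz":0,"wx":0,"wy":0,"wz":0,"claw":10},{"dx":1.45,"dy":-1.11,"dz":0,"wx":0,"wy":0,"wz":0,"claw":10}]' 40 >/dev/null
python3 st.py
```

```text
t 9.43 p [ 0.5223 -0.0491  0.2222] rpy [-3.14e+00  1.00e-03  3.52e-01] F [-6.2  0.7 10.3] w 0.0267 ff 41.9
q [-0.69  0.56  0.97  1.9  -0.56  0.98 -0.68]
polar 0.0709 139.87
```

```bash
python3 -m handwheel '[{"dx":1.62,"dy":-0.83,"dz":0,"wx":0,"wy":0,"wz":0,"claw":10},{"dx":1.81,"dy":-0.24,"dz":0,"wx":0,"wy":0,"wz":0,"claw":10}]' 40 >/dev/null
python3 st.py
python3 -m handwheel '[{"dx":1.81,"dy":0.24,"dz":0,"wx":0,"wy":0,"wz":0,"claw":10},{"dx":1.69,"dy":0.7,"dz":0,"wx":0,"wy":0,"wz":0,"claw":10}]' 40 >/dev/null
python3 st.py
python3 - <<'E'
from h import *
f=optics.grab_frame("scene");g=f["frame"][140:240,190:290]
cv2.imwrite("pics/p5.png",cv2.resize(g,(600,600),interpolation=2))
E
```

```text
t 9.68 p [ 0.5516 -0.0273  0.2222] rpy [-3.141  0.     0.352] F [-2.  -4.3  8.1] w 0.027 ff 41.6
q [-0.69  0.6   0.95  1.83 -0.58  1.01 -0.72]
polar 0.072 110.24
t 9.93 p [ 0.5881 -0.0239  0.2222] rpy [-3.141  0.     0.353] F [-3.3 -0.6  9. ] w 0.0265 ff 41.7
q [-0.65  0.66  0.93  1.74 -0.6   1.05 -0.73]
polar 0.0718 80.73
```

View pics/p5.png

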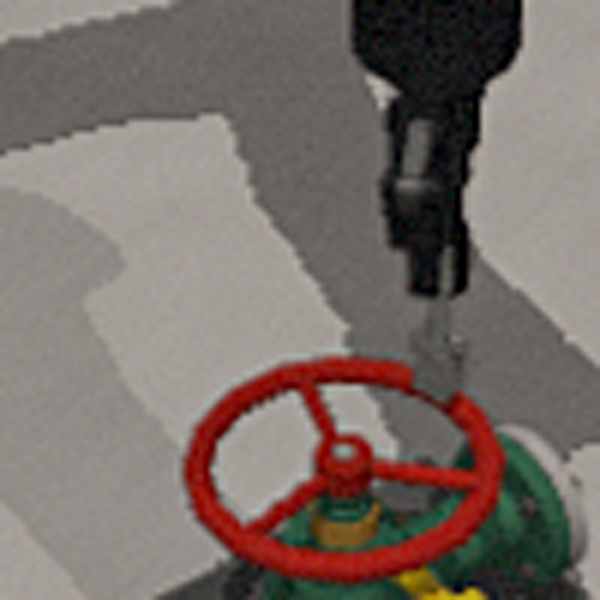

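The wheel has turned 120° with the clevis at (437,365) and the stem upright, and the spokes match again by three-fold symmetry. I wind another 90°.

```bash
python3 -m handwheel '[{"dx":1.45,"dy":1.11,"dz":0,"wx":0,"wy":0,"wz":0,"claw":10},{"dx":1.11,"dy":1.45,"dz":0,"wx":0,"wy":0,"wz":0,"claw":10},{"dx":0.7,"dy":1.69,"dz":0,"wx":0,"wy":0,"wz":0,"claw":10}]' 40 >/dev/null
python3 st.py
python3 -m handwheel '[{"dx":0.24,"dy":1.81,"dz":0,"wx":0,"wy":0,"wz":0,"claw":10},{"dx":-0.24,"dy":1.81,"dz":0,"wx":0,"wy":0,"wz":0,"claw":10},{"dx":-0.7,"dy":1.69,"dz":0,"wx":0,"wy":0,"wz":0,"claw":10},{"dx":0,"dy":0,"dz":0,"wx":0,"wy":0,"wz":0,"claw":10}]' 40 >/dev/null
python3 st.py
```

```text
t 10.35 p [ 0.6336 -0.0528  0.2223] rpy [-3.141e+00 -1.000e-03  3.530e-01] F [-3.5  2.1  8.4] w 0.0273 ff 41.6
q [-0.54  0.72  0.9   1.61 -0.62  1.11 -0.7 ]
polar 0.0709 36.33
t 10.85 p [ 0.6445 -0.1073  0.2223] rpy [ 3.14 -0.    0.35] F [ 1.3 -3.3  5.7] w 0.0274 ff 41.2
q [-0.44  0.75  0.88  1.56 -0.62  1.13 -0.64]
polar 0.0692 -10.4
```

```bash
python3 -m handwheel '[{"dx":-0.26,"dy":0.42,"dz":0,"wx":0,"wy":0,"wz":0,"claw":10},{"dx":-0.29,"dy":0.4,"dz":0,"wx":0,"wy":0,"wz":0,"claw":10},{"dx":0,"dy":0,"dz":0,"wx":0,"wy":0,"wz":0,"claw":10}]' 40 >/dev/null
python3 st.py
python3 -m handwheel '[{"dx":-0.31,"dy":0.37,"dz":0,"wx":0,"wy":0,"wz":0,"claw":10},{"dx":0,"dy":0,"dz":0,"wx":0,"wy":0,"wz":0,"claw":10}]' 40 >/dev/null
python3 st.py
python3 -m handwheel '[{"dx":-0.13,"dy":0.15,"dz":0,"wx":0,"wy":0,"wz":0,"claw":10},{"dx":0,"dy":0,"dz":0,"wx":0,"wy":0,"wz":0,"claw":10}]' 40 >/dev/null
python3 st.py
```

```text
t 11.22 p [ 0.6427 -0.1146  0.2223] rpy [ 3.141e+00 -1.000e-03  3.520e-01] F [ 2.  -1.2  6.1] w 0.0268 ff 41.4
q [-0.43  0.75  0.88  1.56 -0.62  1.13 -0.62]
polar 0.069 -16.63
t 11.47 p [ 0.6413 -0.1184  0.2223] rpy [-3.141e+00 -1.000e-03  3.530e-01] F [2.3 1.8 5.8] w 0.0265 ff 41.4
q [-0.42  0.75  0.88  1.56 -0.62  1.13 -0.62]
polar 0.0689 -20.0
t 11.72 p [ 0.6411 -0.1188  0.2223] rpy [-3.14e+00 -2.00e-03  3.54e-01] F [5.5 9.  7. ] w 0.0267 ff 41.5
q [-0.42  0.74  0.88  1.56 -0.62  1.13 -0.61]
polar 0.0689 -20.37
```

```bash
python3 -m handwheel '[{"dx":-0.19,"dy":0.22,"dz":0,"wx":0,"wy":0,"wz":0,"claw":10},{"dx":0,"dy":0,"dz":0,"wx":0,"wy":0,"wz":0,"claw":10}]' 40 >/dev/null
python3 st.py
python3 - <<'E'
from h import *
f=optics.grab_frame("scene");g=f["frame"][140:260,200:320]
cv2.imwrite("pics/p6.png",cv2.resize(g,(600,600),interpolation=2))
E
```

```text
t 11.97 p [ 0.6408 -0.1194  0.2222] rpy [-3.137 -0.004  0.356] F [ 8.6 18.2  9.3] w 0.0268 ff 41.8
q [-0.42  0.74  0.88  1.56 -0.62  1.13 -0.61]
polar 0.0689 -20.96
```

View pics/p6.png

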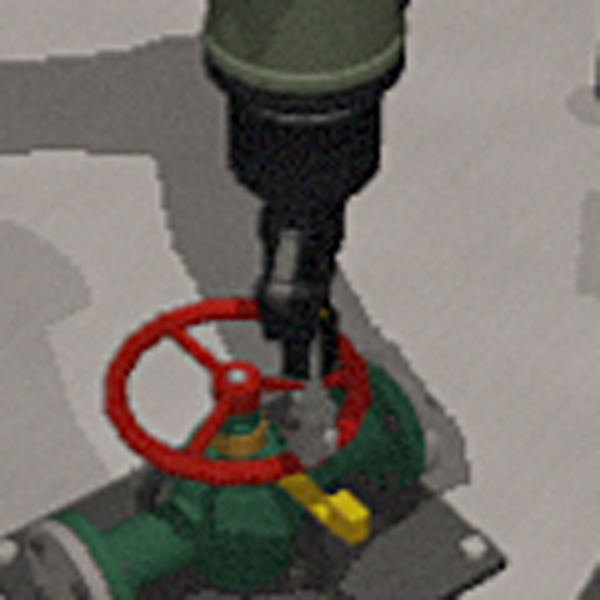

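The stop is firm: 20 N with only about 0.6 mm of give, and the hinge is at the pointer. The unloaded stop reads about -19.9° in TCP polar angle. I start backing off.

```bash
python3 -m handwheel '[{"dx":0.32,"dy":-0.37,"dz":0,"wx":0,"wy":0,"wz":0,"claw":10},{"dx":0.86,"dy":-1.19,"dz":0,"wx":0,"wy":0,"wz":0,"claw":10},{"dx":0.7,"dy":-1.69,"dz":0,"wx":0,"wy":0,"wz":0,"claw":10},{"dx":0.24,"dy":-1.81,"dz":0,"wx":0,"wy":0,"wz":0,"claw":10},{"dx":-0.24,"dy":-1.81,"dz":0,"wx":0,"wy":0,"wz":0,"claw":10}]' 40 >/dev/null
python3 st.py
python3 -m handwheel '[{"dx":-0.7,"dy":-1.69,"dz":0,"wx":0,"wy":0,"wz":0,"claw":10},{"dx":-1.11,"dy":-1.45,"dz":0,"wx":0,"wy":0,"wz":0,"claw":10},{"dx":-1.45,"dy":-1.11,"dz":0,"wx":0,"wy":0,"wz":0,"claw":10},{"dx":-1.69,"dy":-0.7,"dz":0,"wx":0,"wy":0,"wz":0,"claw":10},{"dx":-1.81,"dy":-0.24,"dz":0,"wx":0,"wy":0,"wz":0,"claw":10}]' 40 >/dev/null
python3 st.py
```

```text
t 12.65 p [ 0.6332 -0.0522  0.2223] rpy [ 3.141e+00 -1.000e-03  3.530e-01] F [ 0.9 -2.2  7. ] w 0.0269 ff 41.7
q [-0.55  0.72  0.9   1.61 -0.62  1.11 -0.71]
polar 0.0709 36.94
t 13.28 p [ 0.5514 -0.0271  0.2223] rpy [ 3.141e+00 -1.000e-03  3.530e-01] F [ 5.1 -5.5  5.1] w 0.0268 ff 41.5
q [-0.7   0.6   0.95  1.84 -0.58  1.01 -0.72]
polar 0.0722 110.35
```

```bash
python3 -m handwheel '[{"dx":-1.81,"dy":0.24,"dz":0,"wx":0,"wy":0,"wz":0,"claw":10},{"dx":-1.69,"dy":0.7,"dz":0,"wx":0,"wy":0,"wz":0,"claw":10},{"dx":-1.45,"dy":1.11,"dz":0,"wx":0,"wy":0,"wz":0,"claw":10},{"dx":-1.11,"dy":1.45,"dz":0,"wx":0,"wy":0,"wz":0,"claw":10},{"dx":-0.7,"dy":1.69,"dz":0,"wx":0,"wy":0,"wz":0,"claw":10},{"dx":-0.24,"dy":1.81,"dz":0,"wx":0,"wy":0,"wz":0,"claw":10}]' 40 >/dev/null
python3 st.py
```

```text
t 14.03 p [ 0.51   -0.1179  0.2222] rpy [-3.141e+00 -1.000e-03  3.520e-01] F [6.1 6.5 6.7] w 0.0268 ff 41.6
q [-0.55  0.55  0.96  1.91 -0.55  0.97 -0.56]
polar 0.0704 -160.85
```

```bash
python3 -m handwheel '[{"dx":0.24,"dy":1.81,"dz":0,"wx":0,"wy":0,"wz":0,"claw":10},{"dx":0.7,"dy":1.69,"dz":0,"wx":0,"wy":0,"wz":0,"claw":10},{"dx":1.11,"dy":1.45,"dz":0,"wx":0,"wy":0,"wz":0,"claw":10}]' 40 >/dev/null
python3 st.py
python3 -m handwheel '[{"dx":1.45,"dy":1.11,"dz":0,"wx":0,"wy":0,"wz":0,"claw":10},{"dx":1.69,"dy":0.7,"dz":0,"wx":0,"wy":0,"wz":0,"claw":10},{"dx":1.81,"dy":0.24,"dz":0,"wx":0,"wy":0,"wz":0,"claw":10}]' 40 >/dev/null
python3 st.py
```

```text
t 14.4 p [ 0.5463 -0.1571  0.2221] rpy [-3.14  -0.     0.352] F [ 0.   8.9 12.2] w 0.0268 ff 42.2
q [-0.43  0.62  0.92  1.79 -0.57  1.02 -0.5 ]
polar 0.0692 -115.84
t 14.78 p [ 0.5996 -0.1596  0.2221] rpy [-3.14e+00  1.00e-03  3.51e-01] F [-4.2  6.4 14.3] w 0.027 ff 42.1
q [-0.38  0.7   0.89  1.65 -0.6   1.09 -0.53]
polar 0.0688 -70.41
```

```bash
python3 -m handwheel '[{"dx":1.81,"dy":-0.24,"dz":0,"wx":0,"wy":0,"wz":0,"claw":10},{"dx":1.69,"dy":-0.7,"dz":0,"wx":0,"wy":0,"wz":0,"claw":10},{"dx":1.45,"dy":-1.11,"dz":0,"wx":0,"wy":0,"wz":0,"claw":10},{"dx":1.11,"dy":-1.45,"dz":0,"wx":0,"wy":0,"wz":0,"claw":10}]' 40 >/dev/null
python3 st.py
python3 -m handwheel '[{"dx":0.7,"dy":-1.69,"dz":0,"wx":0,"wy":0,"wz":0,"claw":10},{"dx":0.24,"dy":-1.81,"dz":0,"wx":0,"wy":0,"wz":0,"claw":10},{"dx":-0.24,"dy":-1.81,"dz":0,"wx":0,"wy":0,"wz":0,"claw":10},{"dx":-0.7,"dy":-1.69,"dz":0,"wx":0,"wy":0,"wz":0,"claw":10}]' 40 >/dev/null
python3 st.py
python3 -m handwheel '[{"dx":-1.11,"dy":-1.45,"dz":0,"wx":0,"wy":0,"wz":0,"claw":10},{"dx":-1.45,"dy":-1.11,"dz":0,"wx":0,"wy":0,"wz":0,"claw":10},{"dx":-1.69,"dy":-0.7,"dz":0,"wx":0,"wy":0,"wz":0,"claw":10},{"dx":-1.81,"dy":-0.24,"dz":0,"wx":0,"wy":0,"wz":0,"claw":10}]' 40 >/dev/null
python3 st.py
python3 - <<'E'
from h import *
f=optics.grab_frame("scene");g=f["frame"][140:260,200:320]
cv2.imwrite("pics/p7.png",cv2.resize(g,(600,600),interpolation=2))
E
```

```text
t 15.28 p [ 0.6448 -0.1066  0.2223] rpy [3.14  0.    0.351] F [ 1.2 -3.5  5.8] w 0.0269 ff 41.6
q [-0.44  0.75  0.88  1.56 -0.62  1.13 -0.64]
polar 0.0693 -9.78
t 15.78 p [ 0.6208 -0.0395  0.2223] rpy [ 3.141e+00 -1.000e-03  3.520e-01] F [4.8 0.6 7.9] w 0.0267 ff 41.7
q [-0.58  0.7   0.91  1.65 -0.61  1.09 -0.72]
polar 0.0708 51.31
t 16.27 p [ 0.5512 -0.0275  0.2222] rpy [-3.141 -0.     0.353] F [ 3.6 -1.   8.2] w 0.0271 ff 41.8
q [-0.69  0.6   0.95  1.84 -0.58  1.01 -0.72]
polar 0.0719 110.62
```

View pics/p7.png

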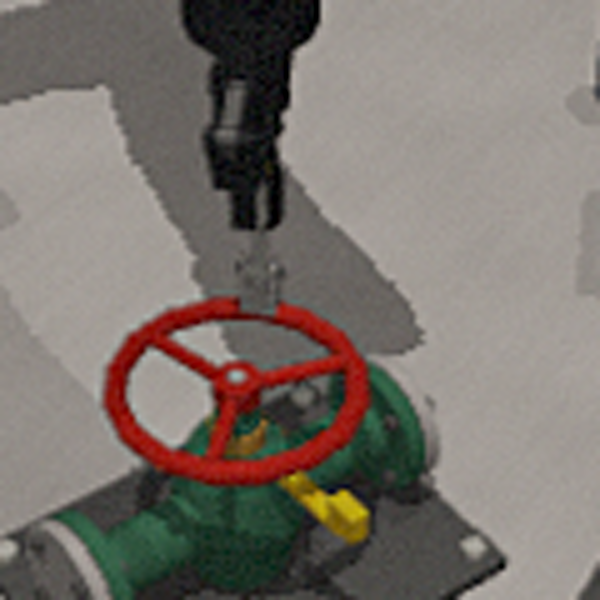

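The stem is upright and one turn is done. I continue the second turn to just short of the mark.

```bash
python3 -m handwheel '[{"dx":-1.81,"dy":0.24,"dz":0,"wx":0,"wy":0,"wz":0,"claw":10},{"dx":-1.69,"dy":0.7,"dz":0,"wx":0,"wy":0,"wz":0,"claw":10},{"dx":-1.45,"dy":1.11,"dz":0,"wx":0,"wy":0,"wz":0,"claw":10},{"dx":-1.11,"dy":1.45,"dz":0,"wx":0,"wy":0,"wz":0,"claw":10},{"dx":-0.7,"dy":1.69,"dz":0,"wx":0,"wy":0,"wz":0,"claw":10},{"dx":-0.24,"dy":1.81,"dz":0,"wx":0,"wy":0,"wz":0,"claw":10}]' 40 >/dev/null
python3 st.py
python3 -m handwheel '[{"dx":0.24,"dy":1.81,"dz":0,"wx":0,"wy":0,"wz":0,"claw":10},{"dx":0.7,"dy":1.69,"dz":0,"wx":0,"wy":0,"wz":0,"claw":10},{"dx":1.11,"dy":1.45,"dz":0,"wx":0,"wy":0,"wz":0,"claw":10},{"dx":1.45,"dy":1.11,"dz":0,"wx":0,"wy":0,"wz":0,"claw":10},{"dx":1.69,"dy":0.7,"dz":0,"wx":0,"wy":0,"wz":0,"claw":10},{"dx":1.81,"dy":0.24,"dz":0,"wx":0,"wy":0,"wz":0,"claw":10}]' 40 >/dev/null
python3 st.py
```

```text
t 17.07 p [ 0.51   -0.1179  0.2222] rpy [-3.141e+00 -1.000e-03  3.520e-01] F [6.6 5.7 6.4] w 0.0268 ff 41.6
q [-0.55  0.55  0.96  1.91 -0.55  0.97 -0.56]
polar 0.0704 -160.85
t 17.82 p [ 0.5995 -0.1596  0.2221] rpy [-3.14e+00  1.00e-03  3.51e-01] F [-4.7  5.3 13.8] w 0.027 ff 42.1
q [-0.38  0.7   0.89  1.65 -0.6   1.09 -0.53]
polar 0.0687 -70.41
```

```bash
python3 -m handwheel '[{"dx":1.81,"dy":-0.24,"dz":0,"wx":0,"wy":0,"wz":0,"claw":10},{"dx":1.69,"dy":-0.7,"dz":0,"wx":0,"wy":0,"wz":0,"claw":10},{"dx":0.76,"dy":-0.5,"dz":0,"wx":0,"wy":0,"wz":0,"claw":10},{"dx":0.4,"dy":-0.32,"dz":0,"wx":0,"wy":0,"wz":0,"claw":10},{"dx":0,"dy":0,"dz":0,"wx":0,"wy":0,"wz":0,"claw":10},{"dx":0,"dy":0,"dz":0,"wx":0,"wy":0,"wz":0,"claw":10}]' 40 >/dev/null
python3 st.py
```

```text
t 18.57 p [ 0.6375 -0.1269  0.2223] rpy [-3.141 -0.     0.352] F [1.5 0.5 7.1] w 0.0268 ff 41.8
q [-0.41  0.74  0.88  1.57 -0.61  1.13 -0.6 ]
polar 0.0689 -27.76
```

```bash
python3 -m handwheel '[{"dx":0.35,"dy":-0.32,"dz":0,"wx":0,"wy":0,"wz":0,"claw":10},{"dx":0.3,"dy":-0.34,"dz":0,"wx":0,"wy":0,"wz":0,"claw":10},{"dx":0,"dy":0,"dz":0,"wx":0,"wy":0,"wz":0,"claw":10},{"dx":0,"dy":0,"dz":0,"wx":0,"wy":0,"wz":0,"claw":10},{"dx":0,"dy":0,"dz":0,"wx":0,"wy":0,"wz":0,"claw":10}]' 40 >/dev/null
python3 st.py
python3 - <<'E'
from h import *
f=optics.grab_frame("scene");g=f["frame"][140:260,200:320]
cv2.imwrite("pics/p8.png",cv2.resize(g,(600,600),interpolation=2))
a=cv2.imread("pics/p6.png");b=cv2.imread("pics/p8.png")
A,B=[cv2.cvtColor(x[290:500,90:290],cv2.COLOR_BGR2GRAY).astype(np.float32) for x in(a,b)]
print("wheel shift",cv2.phaseCorrelate(A,B),np.abs(A-B).mean())
E
```

```text
t 19.2 p [ 0.6412 -0.1187  0.2222] rpy [-3.142 -0.     0.352] F [2.  0.2 7.6] w 0.0269 ff 41.7
q [-0.42  0.75  0.88  1.56 -0.62  1.13 -0.62]
polar 0.069 -20.27
wheel shift ((0.0055078941474135945, 0.0015376846425283475), 0.6780731872276023) 4.080905
```

View pics/p8.png

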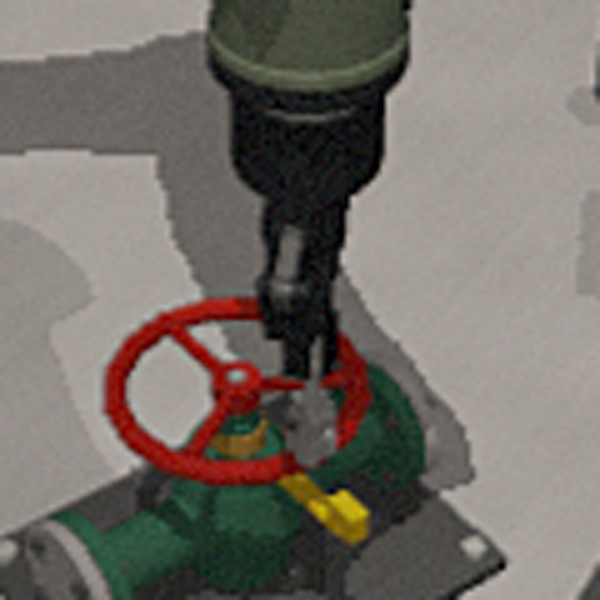

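The wheel and spokes match the picture at the stop, with the hub at (238,378) and a spoke at (195,345). I make one tiny trim, confirm it is at rest and hand in.

```bash
python3 -m handwheel '[{"dx":0.03,"dy":-0.04,"dz":0,"wx":0,"wy":0,"wz":0,"claw":10},{"dx":0,"dy":0,"dz":0,"wx":0,"wy":0,"wz":0,"claw":10},{"dx":0,"dy":0,"dz":0,"wx":0,"wy":0,"wz":0,"claw":10},{"dx":0,"dy":0,"dz":0,"wx":0,"wy":0,"wz":0,"claw":10}]' 40 >/dev/null
python3 st.py; python3 -c "from workcell import job_done;print(job_done())"
```

```text
t 19.75 p [ 0.6413 -0.1186  0.2223] rpy [3.141 0.    0.351] F [ 0.8 -1.3  7. ] w 0.0269 ff 41.7
q [-0.42  0.75  0.88  1.56 -0.62  1.13 -0.62]
polar 0.069 -20.2
the job is handed in; nothing more can be done
None
```

I handed the job in at 19.75 s: crank upright, valve wound shut to its stop, then backed off two full turns (within about 0.5° by the arm's position reading), with the knob still gripped and the wheel at rest; no verdict came back.

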